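# Load the press guard and latch its gate

### The arm

A 6-joint arm with a two-finger parallel gripper is mounted at the origin on the work surface. World frame = base frame: x ahead of the robot, y to its left, z up, the work surface at z = 0. Lengths are in m, angles in rad, forces in N, time in s.
With the tool pointing down it reaches from about 0.225 to 0.875 m from the base axis. Payload 3.4 kg.
Tool frame: the origin (TCP) lies midway between the tips of the shut fingers; the grasp point (between the pads) lies 19 mm behind it (manip.grip_point_offset is the distance from the TCP to the grasp point, in m); x points along the fingers, y is the direction in which the jaws open and shut, and the axes are right-handed (so a half turn about x gives the same grasp; the last joint's range is limited). The gripper opens to 85 mm and grips with 20 to 120 N. Pads are 22 mm wide; open, the fingers measure 114 mm over their backs; the gripper's body (76 mm by 85 mm) begins 54 mm behind the grasp point. The pads swing forward as they close: fully open they stand 13 mm farther back than shut.
Start: joints at [1.088, 0.276, 1.505, -0, 1.361, -0.121], TCP at [0.204, 0.538, 0.231] pointing down, gripper open.
Joint ranges: [-2.89, 2.89], [-0.75, 2.08], [0.22, 2.7], [-1.18, 4.32], [0.11, 2.71], [-2.7, 2.7]. Speed limits (rad/s): [2.57, 2.57, 3.14, 3.14, 3.14, 3.14].

### API

Orientations are given as a unit quaternion [w, x, y, z].
In Python, from rig import manip gives the robot as it stands.
- The arm moves only by the shell command python3 -m crank 'ROWS' [FORCE]. ROWS is a JSON object of lists of equal length, an entry for each row: "grip": the opening, from 0 (shut) to 1 (fully open); "slide": the shift along the world's x, y, z in cm, a list of three; "roll": the turn about the world's z in degrees. In form: {"grip": [grip, ...], "slide": [[dx, dy, dz], ...], "roll": [roll, ...]}. A call has 1 to 20 rows; each row is the pose to reach, as a shift and turn from the pose commanded when the call began; what a row does not reach only later rows make up. A row lasts 1/10 s, in which the tool goes at most 50 mm and 8.59 degrees, less where a joint would pass 70% of its speed; a pose out of reach is approached as far as the arm can. A call with a gripper value outside its range is refused whole. The fingers move at their own pace and stop on an object; FORCE is the grip in N (left out, the last holds). Time passes only in rows, so rows that repeat a pose let the fingers close. It gives the time, the measured TCP pose, the force and the opening at its end, in the units of the state.
- manip.get_state(): the state, without advancing time (a new reading comes with each control period).
- manip.get_image(name): name is "side" or "top"; returns a dict with "frame" (400x640x3 uint8, red, green, blue), "K" (3x3 intrinsics, pixels), "R" (3x3) and "t" (3): a world point X has camera coordinates R X + t. Camera axes: x right, y down, z forward; pixel columns grow to the right and rows downward; lengths in m; the calibration is good to about 2 mm. A picture is of the moment at which its call begins. There is no depth.
- manip.sign_off(): hands the job in, once; it reports no verdict.
The state is a dict: "clock": time; "qpos": joint angles; "qd": joint speeds; "effort": joint torques, N m; "position": TCP position; "ee_rot": TCP orientation; "contact_force": force on the tool from outside, world axes, zero at the start; "moment": the same for the moment, N m; "width": finger opening in m.
Only numpy, scipy, OpenCV 4.12 (cv2) and the standard library are available. Lean on these libraries where they do the work, as an engineer would, in place of code of your own. Each camera call takes 0.05 s, during which the arm holds its last target. There are 200 camera calls.

### The job

Set the housing with the tall bearing boss flat and fully home in the round nest inside the guard, while the gate stands open. Then push the gate shut, steadily and without slamming or pressing it with more than 20 N, until its sprung latch rides over the strike and snaps in, and leave it latched with the housing still in its nest. Leave the three flat housings lying where they are.

Things in the scene. Friction and masses are not known exactly. Their poses are not given: they have to be found in the camera images.
- guard: Low open-topped guard of aluminium sheet fixed on the bench; dark steel base plate 200 x 225 mm, 12 mm thick. Origin on the bench under the nest's centre; x points away from the gate (the gate side faces the robot), y left, z up. Walls 5 mm thick at back, left and right, tops 88 mm above the bench; inside 184 mm wide (y), 156 mm deep. Yaw within 0.25 rad of square to the robot.
- nest_floor (a point): Centre of the floor of the round nest inside the guard: top of the base plate, 12 mm above the bench. A steel ring 84 mm inside diameter, 100 mm outside, 8 mm high stands round it.
- housing_mid (a point): Black round plastic housing, the only one with a tall boss: flange 76 mm in diameter, 22 mm high, and on it a coaxial boss 40 mm in diameter rising to 52 mm, with a steel bearing face on top. 0.18 kg (varies 25 %). This point is on its axis, 26 mm above its underside. It stands upright on the bench; grip the boss from above.
- gate (a joint): Opening angle of the gate (rad): 0 nominally closed, grows as it opens towards the robot; starts at 0.45 to 0.85 and stays where left. Grey steel sheet 8 mm thick, from 14 to 88 mm above the bench, reaching 6 to 168 mm from the hinge, 0.55 kg. Hinged on the guard's left (+y). The strike can be set 13 mm either way, so latched it reads anywhere from -0.09 to +0.09.
- bolt (a joint): Retraction of the latch bolt into the gate's free end (m): 0 fully out, 0.0105 fully in; spring 3.6 N out, 8 N in. As the gate comes within about 20 mm of its closed place the bevel meets the strike, the bolt is driven in by about 8 mm and, past the lip, snaps out. Riding over takes some 6 to 13 N at gate_face; then the force drops, and rises again against the buffer.
- bolt_tip (a point): Tip of the bevelled steel latch nose, 14 mm thick and 24 mm high, that stands 10 mm out of the gate's free end, 62 mm above the bench; bevel towards the guard. The fixed steel strike lip waits at the guard's right front corner. On its bracket a rubber-tipped sprung buffer (8 N/mm, 4 mm travel) meets the gate 156 mm from the hinge just as the latch drops in.
- switch (a joint): Travel (m) of the small interlock switch plunger behind the strike's lip: 0 free, about 0.005 when the bolt has snapped in behind the lip and holds it pressed (latched), 0.008 at most. Very light spring, under 1 N.
- gate_hinge (a point): Point on the gate's vertical hinge axis, level with its top edge, 88 mm above the bench; in the guard's frame at x -70, y +88 mm. Its axes are the gate's: x normal to the sheet towards its inner side, y from the free end to the hinge, z up. The axis lies in the sheet's mid plane.
- gate_face (a point): Point on the gate's outer face (the side to push), 135 mm from the hinge axis and 64 mm above the bench, 24 mm below the top edge. Axes as for gate_hinge: push along +x. The outer face is flat all over.
- flat_a: Flat black housing, a bystander: 72 mm in diameter with three small ears, 24 mm high, no tall boss. Origin at the centre of its underside.
- flat_b: Flat black housing like flat_a.
- flat_c: Flat black housing like flat_a.
Mind the look-alikes: they are no part of the job. What is shaped like the part that bears housing_mid but orange, pink or red is not meant.

How it is judged:
By the outcome, as a careful person would: the job done as asked, in the order asked, and still so for the second after the job is handed in, with the robot touching nothing.
It also fails if it takes over 72 s, if anything falls off the work surface, if the arm or the gripper's body presses on something with over 40 N, if the wrist force passes 120 N, or if a joint passes its speed limit or range.

## Working session

There is one attempt and no reset: what is moved stays moved. The work goes in short steps, Python scripts to look and compute and a shell command to move; the robot and the scene stay as the last step left them, time stands still between calls to the robot, and variables do not carry over. Pictures are saved under pics/ and viewed, on a budget of 10 in all, crops included, one or two more only if the job needs it, and the job is handed in when it is done.

```bash
mkdir -p pics; ls; cat > h.py <<'E'
from rig import manip
import numpy as np, cv2, json
def snap(n,f):
    d=manip.get_image(n); cv2.imwrite(f'pics/{f}.png',d['frame'][:,:,::-1])
    json.dump({k:np.asarray(d[k]).tolist() for k in 'KRt'},open(f'cal_{n}.json','w')); return d
def cal(n):
    d=json.load(open(f'cal_{n}.json')); return [np.array(d[k]) for k in 'KRt']
def ray(n,u,v,z):
    K,R,t=cal(n); c=-R.T@t; r=R.T@np.linalg.inv(K)@np.array([u,v,1.]); return c+r*(z-c[2])/r[2]
def proj(n,X):
    K,R,t=cal(n); p=K@(R@np.array(X,float)+t); return p[:2]/p[2]
def crop(src,dst,u0,v0,u1,v1,s):
    cv2.imwrite(f'pics/{dst}.png',cv2.resize(cv2.imread(f'pics/{src}.png')[v0:v1,u0:u1],None,fx=s,fy=s,interpolation=cv2.INTER_CUBIC))
E
python3 - <<'E'
from h import *
for n in ('top','side'):
    snap(n,n+'0'); K,R,t=cal(n); print(n,K[0,0],-R.T@t,R[2])
print(manip.get_state(),manip.grip_point_offset)
E
```

```text
pics
top 426.56115338957835 [0.3779377  0.06776296 1.29436764] [ 0.10987664 -0.00219545 -0.99394281]
side 440.402328783117 [ 0.14194986 -0.66759209  0.76503557] [ 0.35663619  0.69597724 -0.62323857]
{'clock': 0.1, 'qpos': array([ 1.08801145e+00,  2.76518121e-01,  1.50599125e+00,  7.90984356e-07,
        1.36071817e+00, -1.20959805e-01]), 'qd': array([ 0.0001906 , -0.00390663, -0.00292465,  0.00078715,  0.00119404,
       -0.00070452]), 'effort': array([ 1.58106071e-03, -4.17698872e+01, -2.46406281e+01, -1.26289865e-04,
        5.83215966e-03,  6.84340478e-07]), 'position': array([0.20330271, 0.53735687, 0.23054009]), 'ee_rot': array([ 0.69539438,  0.12667602,  0.6957386 , -0.12777962]), 'contact_force': array([-0.58742043,  0.48193943, -0.69916621]), 'moment': array([ 0.03160031,  0.00846685, -0.02497595]), 'width': 0.08540507070942345} 0.0187
```

View pics/top0.png

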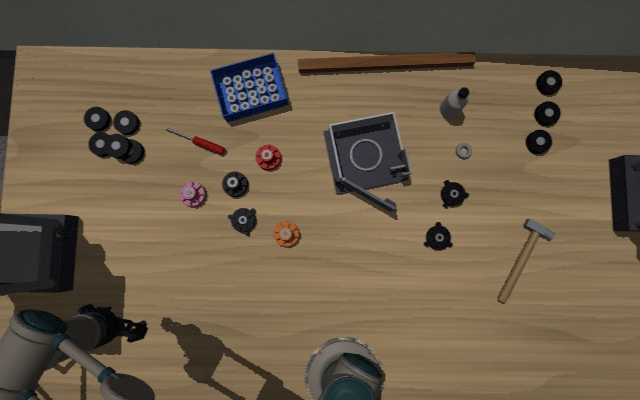

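View pics/side0.png

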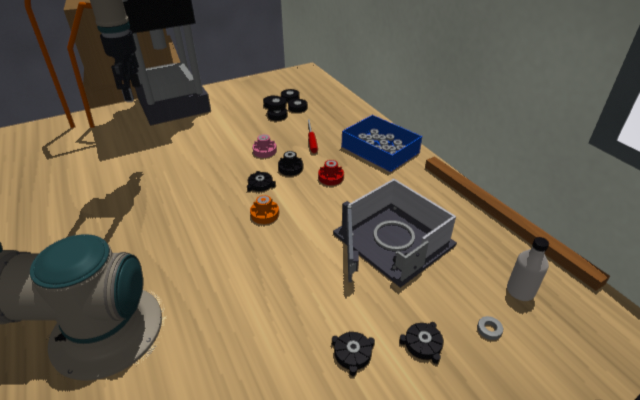

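The tall black housing is at top (235,184) and side (290,162). The guard is around top (367,153) with its gate hinged near (340,183), free end near (393,210). Flats are at top (243,220), (453,194) and (438,237). I'll enlarge the guard and the housing.

```bash
python3 - <<'E'
from h import *
a=cv2.imread('pics/top0.png');b=cv2.imread('pics/side0.png')
f=lambda i,u,v,w,h,s:cv2.resize(i[v:v+h,u:u+w],None,fx=s,fy=s,interpolation=cv2.INTER_CUBIC)
A=f(a,320,105,100,110,5)   # 500x550
B=f(a,215,160,50,50,6)      # 300x300
C=f(b,270,142,50,41,6)      # 300x246
o=np.zeros((550,800,3),np.uint8);o[:,:500]=A;o[:300,500:]=B;o[300:546,500:]=C
cv2.imwrite('pics/c1.png',cv2.convertScaleAbs(o,alpha=1.6,beta=10))
crop('side0','c2',320,170,480,290,5)
E
```

```text
(no output)
```

View pics/c1.png

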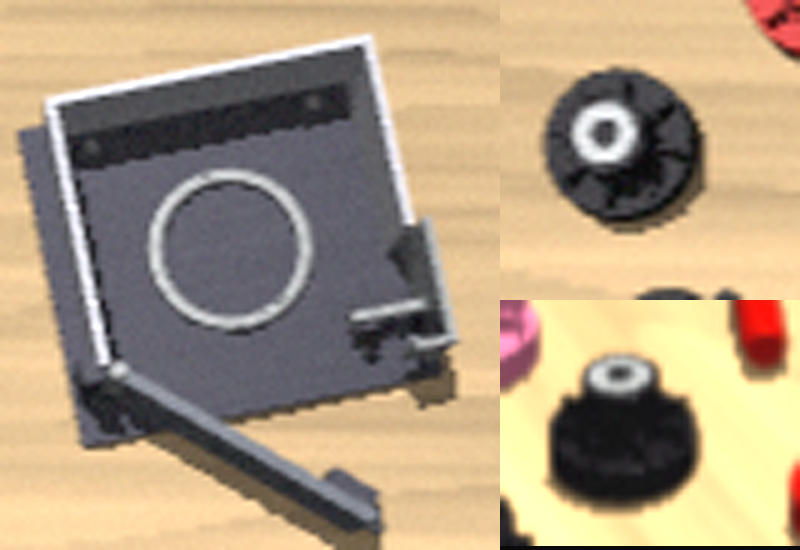

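View pics/c2.png

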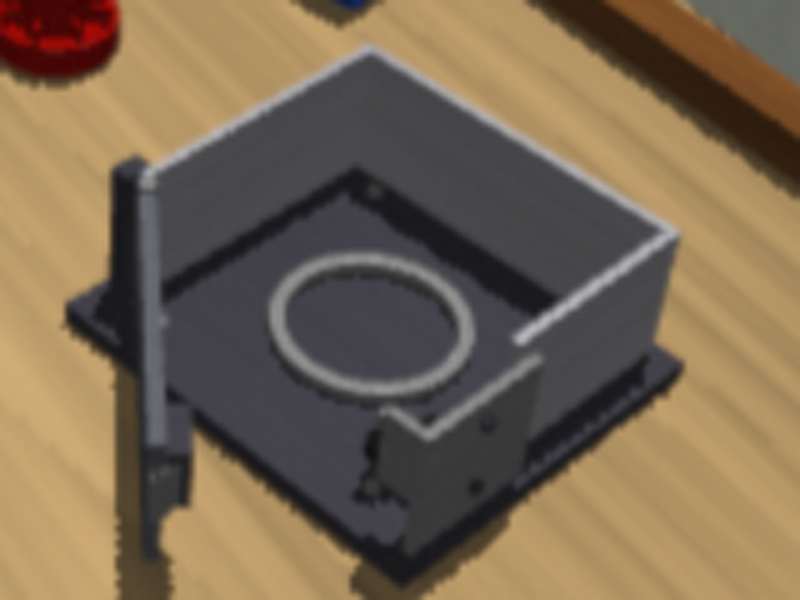

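```bash
cat >> h.py <<'E'
def px(x,y,u0,v0,s): return u0+(x+.5)/s-.5, v0+(y+.5)/s-.5
E
python3 - <<'E'
from h import *
T=lambda x,y,z:ray('top',*px(x,y,320,105,5),z)
S=lambda x,y,z:ray('side',*px(x,y,320,170,5),z)
print('nest top',T(231,249,.02),'side',S(371.5,324,.02))
print('mid top',ray('top',*px(106,132,215,160,6),.052),'side',ray('side',*px(120,76,270,142,6),.052))
print('flange', ray('top',*px(125,146,215,160,6),.015))
bl,br,fl=T(48,103,.088),T(370,40,.088),T(104,365,.088)
print('corners top',bl,br,fl,np.linalg.norm(bl-br))
sbl,sbr,sfl=S(370,48,.088),S(676,233,.088),S(148,178,.088)
print('corners side',sbl,sbr,sfl)
for a,b in((bl,br),(sbl,sbr)):
    d=a-b; print('yaw',np.arctan2(-d[0],d[1]))
for a,b in((bl,fl),(sbl,sfl)):
    d=a-b; print('yaw2',np.arctan2(d[1],d[0]))
print('gate free top',T(375,515,.088),'side',S(155,445,.088), 'hinge',T(118,369,.088))
E
```

```text
nest top [ 0.6585014  -0.05735701  0.02      ] side [ 0.65948825 -0.05842013  0.02      ]
mid top [0.56423938 0.33844048 0.052     ] side [0.56475355 0.340344   0.052     ]
flange [0.56279056 0.33665397 0.015     ]
corners top [0.72820296 0.05583269 0.088     ] [ 0.76867379 -0.13124509  0.088     ] [0.57485991 0.02179822 0.088     ] 0.19140528611696497
corners side [0.73081504 0.05545302 0.088     ] [ 0.77178303 -0.13026618  0.088     ] [0.57663948 0.01950206 0.088     ]
yaw 0.21304856222254415
yaw 0.2171139783596888
yaw2 0.2184094057702543
yaw2 0.2290883723469076
gate free top [ 0.4908698  -0.13305898  0.088     ] side [ 0.49038128 -0.13154916  0.088     ] hinge [0.57266073 0.01376274 0.088     ]
```

```bash
python3 -m crank '{"grip":[1,1,1,1,1,1,1,1,1,1,1,1,1,1],"slide":[[3,-1.5,0],[7,-4,0],[11,-6,0],[15,-8.5,0],[19,-10.5,0],[23,-12.8,-2],[27,-15,-4],[30,-16.8,-6],[33,-18.3,-8],[35,-19.3,-10],[36,-19.8,-11],[36,-19.8,-11],[36,-19.8,-11],[36,-19.8,-11]],"roll":[0,0,0,0,0,0,0,0,0,0,0,0,0,0]}' 40
python3 - <<'E'
from h import *
s=manip.get_state();print(s['position'],s['contact_force'],s['qpos'])
snap('top','top1');snap('side','side1')
o=np.zeros((400,800,3),np.uint8)
f=lambda i,u,v:cv2.resize(i[v:v+100,u:u+100],None,fx=4,fy=4,interpolation=cv2.INTER_CUBIC)
o[:,:400]=f(cv2.imread('pics/top1.png'),185,130);o[:,400:]=f(cv2.imread('pics/side1.png'),240,90)
cv2.imwrite('pics/c3.png',cv2.convertScaleAbs(o,alpha=1.5,beta=10))
E
```

```text
clock: 1.5
position: [0.5629, 0.3409, 0.1226]
ee_rot: [0.696, 0.127, 0.695, -0.126]
contact_force: [-0.1, -0.4, 1.0]
width: 0.085
[0.56286867 0.34093753 0.12262614] [-0.08994052 -0.39907571  0.9538695 ] [ 4.38642822e-01  4.69045119e-01  1.47926014e+00  6.02412192e-04
  1.19177793e+00 -7.71829199e-01]
```

View pics/c3.png

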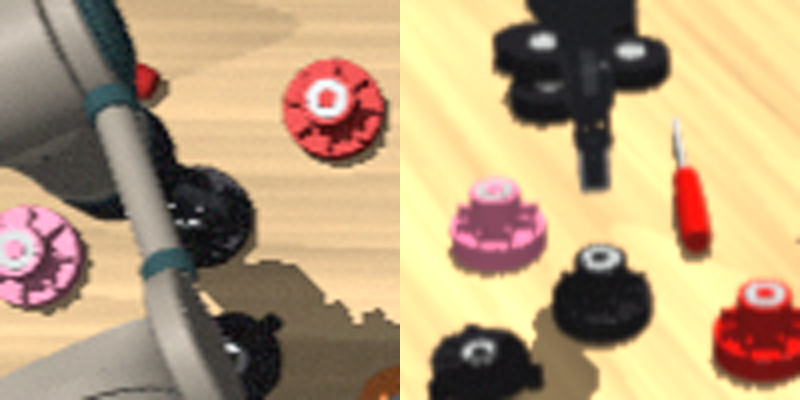

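The side view shows the fingers straight above the boss (tips around crop (594,190), bearing face (600,258)). I'll descend and grip.

```bash
python3 -m crank '{"grip":[1,1,1,1,1,1,1,1,0.2,0.2,0.2,0.2,0.2,0.2,0.2,0.2],"slide":[[0.1,-0.1,-2],[0.1,-0.1,-4.5],[0.1,-0.1,-6.5],[0.1,-0.1,-8],[0.1,-0.1,-9],[0.1,-0.1,-9.6],[0.1,-0.1,-9.8],[0.1,-0.1,-9.8],[0.1,-0.1,-9.8],[0.1,-0.1,-9.8],[0.1,-0.1,-9.8],[0.1,-0.1,-9.8],[0.1,-0.1,-9.8],[0.1,-0.1,-9.8],[0.1,-0.1,-9.8],[0.1,-0.1,-9.8]],"roll":[0,0,0,0,0,0,0,0,0,0,0,0,0,0,0,0]}' 40
```

```text
clock: 3.2
position: [0.565, 0.3389, 0.024]
ee_rot: [0.696, 0.128, 0.695, -0.127]
contact_force: [0.4, 0.2, 5.8]
width: 0.039
```

```bash
python3 -m crank '{"grip":[0.2,0.2,0.2,0.2,0.2,0.2,0.2,0.2,0.2,0.2,0.2,0.2,0.2,0.2,0.2,0.2,0.2,0.2,0.2,0.2],"slide":[[0,0,0.5],[0,0,1.5],[0,0,3.5],[0,0,6.5],[0,0,9.5],[0,0,12],[0.3,-1,13.5],[0.8,-3.5,14],[1.6,-7,14],[2.5,-10.5,14],[3.3,-14,14],[4.2,-17.7,14],[5.1,-21.5,14],[6,-25.5,14],[6.9,-29,14],[7.8,-33,14],[8.5,-36,14],[9,-38,14],[9.3,-39.3,14],[9.4,-39.7,14]],"roll":[0,0,0,0,0,0,0,0,0,0,0,0,0,0,0,0,0,0,0,0]}' 40
python3 -m crank '{"grip":[0.2,0.2,0.2],"slide":[[0,0,0],[0,0,0],[0,0,0]],"roll":[0,0,0]}'
python3 - <<'E'
from h import *
s=manip.get_state();print(s['position'],s['qpos'])
snap('top','top2');snap('side','side2')
o=np.zeros((480,800,3),np.uint8)
f=lambda i,u,v:cv2.resize(i[v:v+120,u:u+100],None,fx=4,fy=4,interpolation=cv2.INTER_CUBIC)
o[:,:400]=f(cv2.imread('pics/top2.png'),320,105);o[:,400:]=f(cv2.imread('pics/side2.png'),350,150)
cv2.imwrite('pics/c4.png',cv2.convertScaleAbs(o,alpha=1.5,beta=10))
E
```

```text
clock: 5.2
position: [0.6585, -0.0593, 0.1629]
ee_rot: [0.695, 0.128, 0.696, -0.128]
contact_force: [-0.0, -0.5, -1.5]
width: 0.0389
clock: 5.5
position: [0.6583, -0.0568, 0.1634]
ee_rot: [0.696, 0.127, 0.696, -0.126]
contact_force: [-0.0, -0.0, -1.9]
width: 0.0388
[ 0.6583194  -0.05676578  0.16344971] [-1.91549894e-01  4.44078284e-01  1.41459990e+00  5.82900791e-04
  1.28310935e+00 -1.40228185e+00]
```

View pics/c4.png

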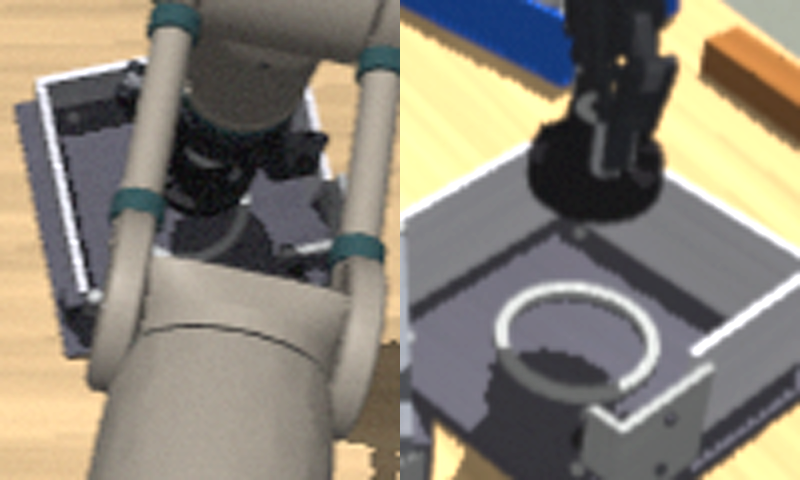

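Side crop: the housing hangs level. Its flange spans columns 527–663 with the bottom at row 221. I'll compare that with the silhouette predicted for a centred grasp.

```bash
python3 - <<'E'
from h import *
th=np.linspace(0,6.283,200)
for dx,dy,dz in((0,0,0),(.003,0,0),(0,.003,0),(0,0,.003)):
    P=[]
    for z in(.1395,.1615):
        for a in th: P.append(proj('side',[.6583+dx+.038*np.cos(a),-.0568+dy+.038*np.sin(a),z+dz]))
    P=(np.array(P)+.5-[350,150])*4-.5; print(P.min(0)+[400,0],P.max(0)+[400,0])
P=np.array([proj('side',[.659+.05*np.cos(a),-.058+.05*np.sin(a),.02]) for a in th]);P=(P+.5-[350,150])*4-.5;print('ring',P.min(0)+[400,0],P.max(0)+[400,0])
E
```

```text
[526.77890703 113.96055963] [667.35639226 228.08054964]
[531.17935349 112.49905226] [671.70487045 226.42438265]
[523.82157041 111.24780165] [664.03206564 224.99486927]
[527.19976884 109.75572783] [668.0557528  223.89758112]
ring [493.50983863 284.06860758] [659.40349995 397.96053111]
```

```bash
python3 -m crank '{"grip":[0.2,0.2,0.2,0.2,0.2,0.2,0.2,0.2,0.2,0.2,0.2,0.2,0.2,0.2,0.2],"slide":[[0,-0.1,-1.5],[0,-0.1,-4],[0,-0.1,-6.5],[0,-0.1,-8.5],[0,-0.1,-10],[0,-0.1,-10.6],[0,-0.1,-11],[0,-0.1,-11.4],[0,-0.1,-11.7],[0,-0.1,-12],[0,-0.1,-12.2],[0,-0.1,-12.3],[0,-0.1,-12.4],[0,-0.1,-12.4],[0,-0.1,-12.4]],"roll":[0,0,0,0,0,0,0,0,0,0,0,0,0,0,0]}'
```

```text
clock: 7.1
position: [0.6586, -0.0592, 0.0394]
ee_rot: [0.696, 0.127, 0.695, -0.127]
contact_force: [0.3, -0.3, -1.3]
width: 0.0387
```

```bash
python3 -m crank '{"grip":[0.2,0.2,0.2,0.2,0.2,0.2],"slide":[[0,0,-0.1],[0,0,-0.2],[0,0,-0.3],[0,0,-0.35],[0,0,-0.35],[0,0,-0.35]],"roll":[0,0,0,0,0,0]}'
```

```text
clock: 7.7
position: [0.6585, -0.0592, 0.0361]
ee_rot: [0.696, 0.127, 0.696, -0.127]
contact_force: [-0.9, -0.3, 1.2]
width: 0.039
```

Contact at the expected height, so the housing is home. I'll press lightly, release, rise and shut the fingers.

```bash
python3 -m crank '{"grip":[0.2,0.2,0.8,0.8,0.8,0.8,0.8,0.8,0.8,0.8,0.8,0.8,0.8,0.8],"slide":[[0,0,-0.1],[0,0,-0.1],[0,0,-0.1],[0,0,-0.1],[0,0,-0.1],[0,0,0.3],[0,0,1],[0,0,2.5],[0,0,5],[0,0,8.5],[-2,-1,12],[-6,-3,14],[-10,-5,15],[-14,-7,15]],"roll":[0,0,0,0,0,0,0,0,0,0,0,0,0,0]}'
python3 -m crank '{"grip":[0,0,0,0,0,0],"slide":[[-4,-2,0],[-8,-3,0],[-12,-4,0],[-15,-4,0],[-15,-4,0],[-15,-4,0]],"roll":[0,0,0,0,0,0]}'
python3 - <<'E'
from h import *
s=manip.get_state();print(s['position'],s['contact_force'],s['width'])
snap('top','top3');snap('side','side3')
o=np.zeros((600,800,3),np.uint8)
f=lambda i,u,v:cv2.resize(i[v:v+150,u:u+100],None,fx=4,fy=4,interpolation=cv2.INTER_CUBIC)
o[:,:400]=f(cv2.imread('pics/top3.png'),320,105);o[:,400:]=f(cv2.imread('pics/side3.png'),350,150)
cv2.imwrite('pics/c5.png',cv2.convertScaleAbs(o,alpha=1.5,beta=10))
E
```

```text
clock: 9.1
position: [0.5185, -0.1302, 0.1885]
ee_rot: [0.697, 0.126, 0.694, -0.127]
contact_force: [0.2, -0.2, 0.8]
width: 0.0682
clock: 9.7
position: [0.3689, -0.1696, 0.1867]
ee_rot: [0.696, 0.127, 0.695, -0.128]
contact_force: [0.6, 0.4, -0.8]
width: -0.0002
[ 0.36889909 -0.16957948  0.18672675] [ 0.63924158  0.36278708 -0.83858145] -0.00020471241179305396
```

View pics/c5.png

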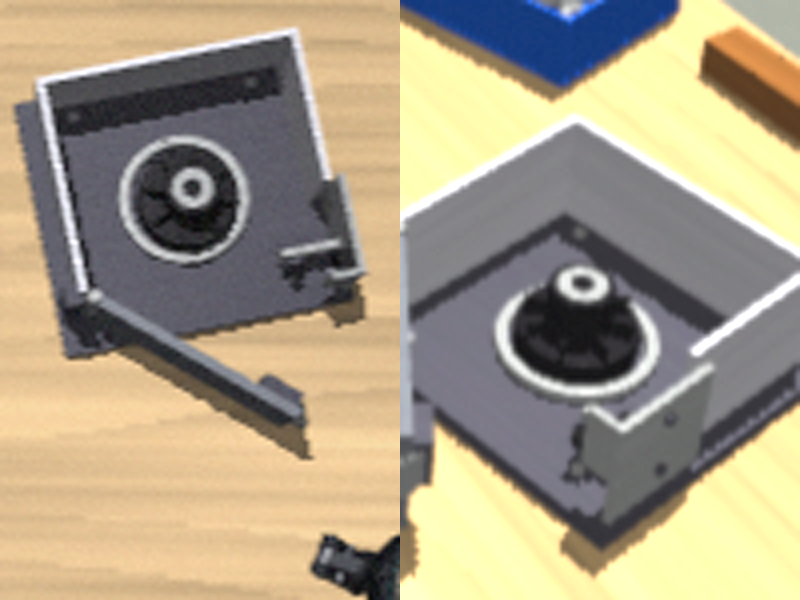

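The housing sits level and concentric in the ring (top crop (185,198), side crop (578,335)), and the gate hasn't moved. Next: the gate push geometry and a rough strike location.

```bash
cat > g.py <<'E'
from h import *
psi=.216; N=np.array([.659,-.058]); c,s=np.cos(psi),np.sin(psi); M=np.array([[c,-s],[s,c]])
H=N+M@[-.07,.088]
def tcp(th,r=.011,L=.135):
    a=psi-th; n=np.array([np.cos(a),np.sin(a)]); d=np.array([n[1],-n[0]])
    return H+L*d-(.004+r)*n, np.degrees(a)
def tog(p): return M.T@(np.asarray(p)[:2]-N)
E
python3 - <<'E'
from g import *
T=lambda x,y,z:tog(ray('top',*px(x,y,320,105,5),z))*1000
S=lambda x,y,z:tog(ray('side',*px(x,y,320,170,5),z))*1000
print('H',H)
for p in((350,318),(420,300),(412,345),(452,340),(425,222)):print('T',p,T(*p,.088))
for p in((385,410),(430,437),(540,358)):print('S',p,S(*p,.088))
e=T(370,512,.088);print('gate end',e)
p=manip.get_state()['position']
for th in(.85,.72,.65,.5,.4,.3,.2,.15,.1,.05,0,-.05,-.09):
    q,a=tcp(th);print(th,q.round(4),'roll from start',round(a+20.7,1),'slide',((q-[.369,-.170])*100).round(2))
E
```

```text
H [0.57176608 0.0129524 ]
T (350, 318) [-66.61435461 -47.98803221]
T (420, 300) [-64.41947459 -89.70123504]
T (412, 345) [-89.05524079 -79.42878821]
T (452, 340) [ -90.81293517 -102.5598372 ]
T (425, 222) [ -20.41690561 -102.60577003]
S (385, 410) [-92.46839693 -84.19635571]
S (430, 437) [ -89.8447594  -106.95795082]
S (540, 358) [ -17.95218756 -106.67209408]
gate end [-178.06997383  -34.86827377]
0.85 [ 0.4797 -0.0869] roll from start -15.6 slide [11.07  8.31]
0.72 [ 0.4934 -0.098 ] roll from start -8.2 slide [12.44  7.2 ]
0.65 [ 0.5014 -0.1032] roll from start -4.2 slide [13.24  6.68]
0.5 [ 0.5195 -0.1124] roll from start 4.4 slide [15.05  5.76]
0.4 [ 0.5323 -0.117 ] roll from start 10.2 slide [16.33  5.3 ]
0.3 [ 0.5455 -0.1203] roll from start 15.9 slide [17.65  4.97]
0.2 [ 0.5589 -0.1223] roll from start 21.6 slide [18.99  4.77]
0.15 [ 0.5657 -0.1227] roll from start 24.5 slide [19.67  4.73]
0.1 [ 0.5725 -0.1229] roll from start 27.3 slide [20.35  4.71]
0.05 [ 0.5793 -0.1227] roll from start 30.2 slide [21.03  4.73]
0 [ 0.586  -0.1221] roll from start 33.1 slide [21.7   4.79]
-0.05 [ 0.5928 -0.1212] roll from start 35.9 slide [22.38  4.88]
-0.09 [ 0.5981 -0.1203] roll from start 38.2 slide [22.91  4.97]
```

Strike lip lies at about guard x −90 mm, so latched angle should be near +0.05 and the bevel should meet it near 0.17. The gate is at 0.72 now. I'll move the shut fingers to just outside its face.

```bash
python3 -m crank '{"grip":[0,0,0,0,0,0,0,0,0,0,0,0,0,0],"slide":[[1,2,0],[2.5,5,0],[4,7.5,0],[5.5,9,0],[6,9.3,-1],[6,9.3,-3],[6,9.3,-6],[6,9.3,-9],[6,9.3,-11.5],[6,9.3,-13],[6,9.3,-13.5],[7.5,9,-13.5],[9,8.6,-13.5],[10,8.4,-13.5]],"roll":[-2,-5,-8,-8,-8,-8,-8,-8,-8,-8,-8,-8,-8,-8]}'
python3 -m crank '{"grip":[0,0,0,0],"slide":[[0,0,0],[0.5,-0.1,0],[1,-0.3,0],[1.2,-0.4,0]],"roll":[0,0,0,0]}'
python3 -c "
from h import *
s=manip.get_state();print(s['position'],s['contact_force'])
d=snap('top','top4')
crop('top4','c6',320,105,420,225,5)"
```

```text
clock: 11.2
position: [0.4704, -0.086, 0.051]
ee_rot: [0.686, 0.175, 0.684, -0.175]
contact_force: [-0.5, 0.2, -0.4]
width: 0.0
clock: 11.6
position: [0.4809, -0.0894, 0.051]
ee_rot: [0.685, 0.175, 0.685, -0.175]
contact_force: [-0.3, -0.0, 0.2]
width: 0.0001
[ 0.48092702 -0.08937267  0.05099858] [-0.26808949 -0.00992601  0.21347317]
```

View pics/c6.png

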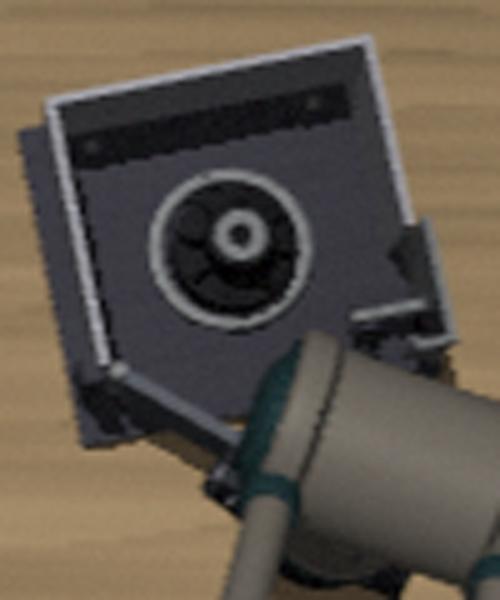

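```bash
python3 -m crank '{"grip":[0,0,0,0,0,0,0,0,0,0,0,0,0,0,0,0,0,0,0,0],"slide":[[0.3,-0.2,0],[0.6,-0.4,0],[0.9,-0.6,0],[1.1,-0.72,0],[1.3,-0.84,0],[1.6,-1.05,0],[1.95,-1.26,0],[2.3,-1.48,0],[2.6,-1.64,0],[2.95,-1.81,0],[3.3,-1.98,0],[3.65,-2.15,0],[4.0,-2.3,0],[4.35,-2.43,0],[4.7,-2.55,0],[5.05,-2.68,0],[5.4,-2.77,0],[5.75,-2.86,0],[6.1,-2.95,0],[6.45,-3.03,0]],"roll":[0,0,0,0,0,2,3.5,5.5,7,8.5,10,11.6,13.2,14.8,16.5,18,19.6,21,22.6,24]}'
```

```text
clock: 13.65
position: [0.5453, -0.1196, 0.0508]
ee_rot: [0.707, 0.028, 0.707, -0.028]
contact_force: [-0.1, 1.0, 0.7]
width: 0.0001
```

```bash
python3 -m crank '{"grip":[0,0,0,0,0,0],"slide":[[0.25,-0.04,0],[0.5,-0.08,0],[0.75,-0.12,0],[0.95,-0.15,0],[1.15,-0.18,0],[1.3,-0.2,0]],"roll":[1,2,3,4,5,5.7]}'
python3 -c "
from h import *
s=manip.get_state();print(s['position'],s['contact_force'])
d=snap('top','top5')
crop('top5','c7',320,105,420,225,5)"
```

```text
clock: 14.25
position: [0.5582, -0.1215, 0.0508]
ee_rot: [0.707, -0.006, 0.707, 0.006]
contact_force: [0.8, -0.0, 0.1]
width: -0.0002
[ 0.55821937 -0.12149749  0.0508349 ] [ 0.81175803 -0.0208636   0.07892125]
```

View pics/c7.png

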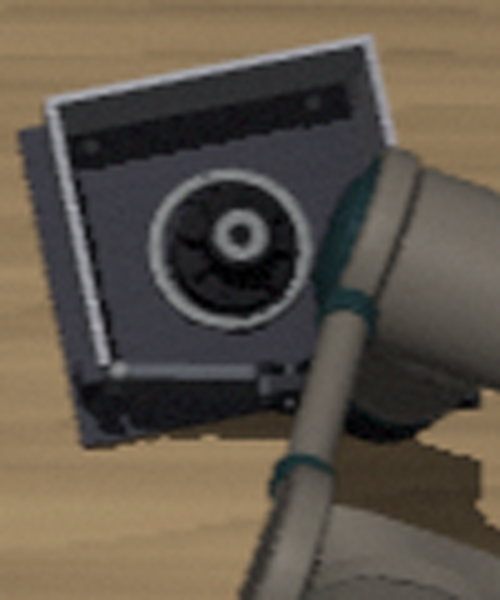

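The gate is following the fingers, and the hinge line in the crop (118,370)→(300,378) puts it at roughly 0.2–0.25. From here small slow steps, watching the force.

```bash
python3 -m crank '{"grip":[0,0,0],"slide":[[0.15,0,0],[0.3,0,0],[0.4,0,0]],"roll":[0.6,1.2,1.7]}' | grep -E "pos|force"
python3 -m crank '{"grip":[0,0,0],"slide":[[0.1,0,0],[0.2,0,0],[0.3,0,0]],"roll":[0.4,0.8,1.3]}' | grep -E "pos|force"
python3 -m crank '{"grip":[0,0,0],"slide":[[0.1,0,0],[0.2,0,0],[0.3,0,0]],"roll":[0.4,0.8,1.3]}' | grep -E "pos|force"
```

```text
position: [0.5622, -0.1215, 0.0508]
contact_force: [-1.5, -0.4, 0.0]
position: [0.565, -0.1215, 0.0508]
contact_force: [-2.2, -0.2, 1.0]
position: [0.5656, -0.1217, 0.0508]
contact_force: [-6.7, -1.7, 5.1]
```

```bash
for i in 1; do :; done
python3 -m crank '{"grip":[0,0],"slide":[[0.05,0,0],[0.1,0,0]],"roll":[0.2,0.4]}' | grep -E "pos|force"
python3 -m crank '{"grip":[0,0],"slide":[[0.05,0,0],[0.1,0,0]],"roll":[0.2,0.4]}' | grep -E "pos|force"
```

```text
position: [0.5664, -0.1218, 0.0508]
contact_force: [-6.5, -3.4, 5.5]
position: [0.5671, -0.1218, 0.0508]
contact_force: [-7.7, -3.3, 5.6]
```

```bash

python3 -m crank '{"grip":[0,0],"slide":[[0.05,0,0],[0.1,0,0]],"roll":[0.2,0.4]}' | grep -E "pos|force"
python3 -m crank '{"grip":[0,0],"slide":[[0.05,0,0],[0.1,0,0]],"roll":[0.2,0.4]}' | grep -E "pos|force"
python3 -m crank '{"grip":[0,0],"slide":[[0.05,0,0],[0.1,0,0]],"roll":[0.2,0.4]}' | grep -E "pos|force"
```

```text
position: [0.5679, -0.1219, 0.0508]
contact_force: [-8.2, -3.1, 5.7]
position: [0.5686, -0.1219, 0.0508]
contact_force: [-8.4, -3.3, 5.7]
position: [0.5694, -0.1219, 0.0508]
contact_force: [-8.8, -3.4, 5.5]
```

```bash

python3 -m crank '{"grip":[0,0],"slide":[[0.05,0,0],[0.1,0,0]],"roll":[0.2,0.4]}' | grep -E "pos|force"
python3 -m crank '{"grip":[0,0],"slide":[[0.05,0,0],[0.1,0,0]],"roll":[0.2,0.4]}' | grep -E "pos|force"
python3 -m crank '{"grip":[0,0],"slide":[[0.05,0,0],[0.1,0,0]],"roll":[0.2,0.4]}' | grep -E "pos|force"
python3 -m crank '{"grip":[0,0],"slide":[[0.05,0,0],[0.1,0,0]],"roll":[0.2,0.4]}' | grep -E "pos|force"
```

```text
position: [0.5702, -0.122, 0.0508]
contact_force: [-8.6, -3.1, 7.4]
position: [0.5709, -0.122, 0.0508]
contact_force: [-9.7, -3.5, 6.2]
position: [0.575, -0.1216, 0.0508]
contact_force: [-0.2, 0.3, -0.2]
position: [0.576, -0.1216, 0.0508]
contact_force: [-4.8, -1.9, 3.8]
```

```bash

python3 -m crank '{"grip":[0,0],"slide":[[0.03,0,0],[0.05,0,0]],"roll":[0,0.2]}' | grep -E "pos|force"
python3 -m crank '{"grip":[0,0],"slide":[[0.03,0,0],[0.05,0,0]],"roll":[0,0.2]}' | grep -E "pos|force"
```

```text
position: [0.5761, -0.1216, 0.0508]
contact_force: [-6.6, -2.5, 5.3]
position: [0.5762, -0.1217, 0.0509]
contact_force: [-6.2, -1.6, 6.1]
```

The force dropped to zero and then rose stiffly, which matches a snap-in against the buffer. I'll back off and look.

```bash

python3 -m crank '{"grip":[0,0,0,0,0,0,0,0,0,0,0,0],"slide":[[-0.1,0,0],[-0.2,0,0],[-0.4,0,0],[-0.8,-0.1,0],[-2,-0.4,0],[-4,-0.8,1],[-7,-1,4],[-11,-1,8],[-15,-1,12],[-19,-1,15],[-23,-1,15],[-26,-1,15]],"roll":[0,0,0,0,0,0,0,0,0,0,0,0]}'
python3 - <<'E'
from h import *
snap('top','top6');snap('side','side6')
o=np.zeros((600,800,3),np.uint8)
f=lambda i,u,v:cv2.resize(i[v:v+120,u:u+80],None,fx=5,fy=5,interpolation=cv2.INTER_CUBIC)
o[:,:400]=f(cv2.imread('pics/top6.png'),332,105);o[:,400:]=f(cv2.imread('pics/side6.png'),370,180)
cv2.imwrite('pics/c8.png',cv2.convertScaleAbs(o,alpha=1.5,beta=10))
E
```

```text
clock: 18.6
position: [0.3153, -0.1309, 0.202]
ee_rot: [0.705, -0.058, 0.704, 0.057]
contact_force: [0.5, 0.3, 0.6]
width: -0.0001
```

View pics/c8.png

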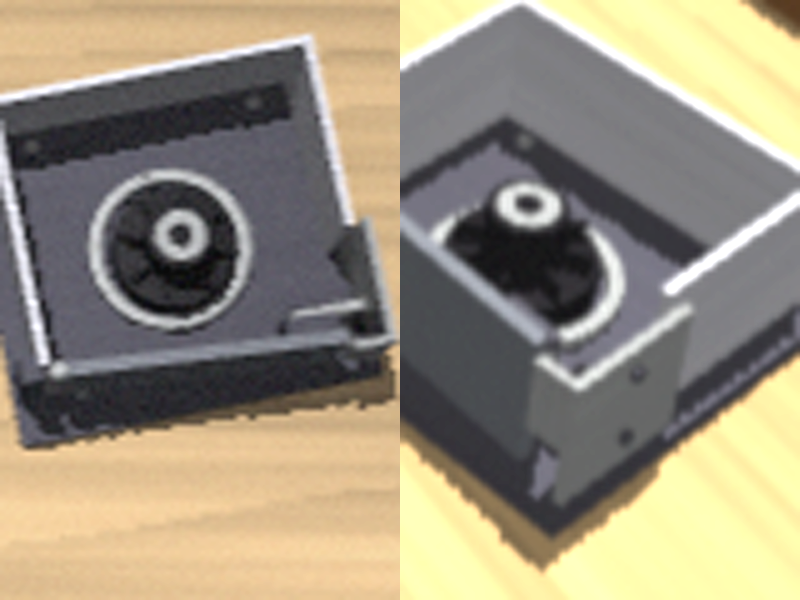

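```bash
python3 - <<'E'
from g import *
T=lambda x,y,z:tog(ray('top',*px(x,y,332,105,5),z))*1000
a,b=T(62,369,.088),T(338,343,.088);d=b-a;print(a,b,'theta',np.arctan2(-d[0],-d[1]))
print('lip',T(355,345,.088),T(392,341,.088))
o=np.zeros((560,800,3),np.uint8)
f=lambda i,u,v:cv2.resize(i[v:v+56,u:u+40],None,fx=10,fy=10,interpolation=cv2.INTER_CUBIC)
o[:,:400]=f(cv2.imread('pics/top6.png'),378,150);o[:,400:]=f(cv2.imread('pics/side6.png'),385,235)
cv2.imwrite('pics/c9.png',cv2.convertScaleAbs(o,alpha=2.2,beta=20))
for th in(.05,.08,.11):
  for r in(.168,.178):
    for e in(-.007,.007):
      p=N+M@np.array([-.07-r*np.sin(th)+e*np.cos(th),.088-r*np.cos(th)-e*np.sin(th)]);u=(proj('top',[*p,.074])+.5-[378,150])*10;print(th,r,e,u.round())
E
```

```text
[-69.41051241  86.35649524] [-86.31540642 -71.81428247] theta 0.10647329921704632
lip [-89.39948872 -81.11512179] [ -91.37956969 -102.43078687]
0.05 0.168 -0.007 [233. 237.]
0.05 0.168 0.007 [225. 190.]
0.05 0.178 -0.007 [267. 232.]
0.05 0.178 0.007 [259. 185.]
0.08 0.168 -0.007 [235. 254.]
0.08 0.168 0.007 [229. 207.]
0.08 0.178 -0.007 [270. 250.]
0.08 0.178 0.007 [263. 203.]
0.11 0.168 -0.007 [237. 271.]
0.11 0.168 0.007 [232. 224.]
0.11 0.178 -0.007 [271. 268.]
0.11 0.178 0.007 [266. 221.]
```

View pics/c9.png

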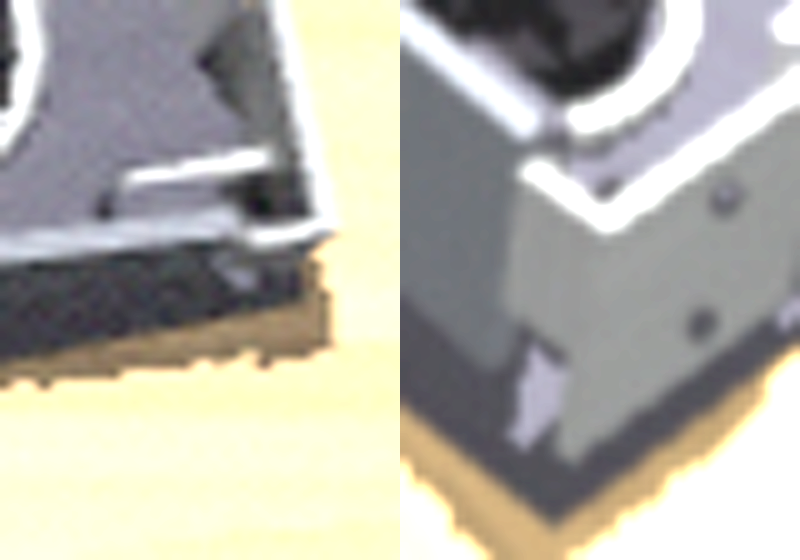

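The gate end lies against the inside of the lip. The camera puts it at about 0.09–0.1, and the finger position at about 0.075. To confirm the latch, I'll make one gentle second push to about 12 N: it should feel only the stiff buffer, with no further riding.

```bash

python3 -m crank '{"grip":[0,0,0,0,0,0,0,0,0,0,0,0,0,0,0,0,0,0],"slide":[[4,0,0],[8,0,-1],[12,0,-5],[15,0,-9],[18,0,-12],[20,0,-14],[22,0.2,-15],[23,0.5,-15],[24,0.9,-15],[24.6,1,-15],[25,1,-15],[25.2,1,-15],[25.35,1,-15],[25.5,1,-15],[25.6,1,-15],[25.7,1,-15],[25.75,1,-15],[25.75,1,-15]],"roll":[0,0,0,0,0,0,0,0,0,0,0,0,0,0,0,0,0,0]}' | grep -E "clock|pos|force"
python3 -m crank '{"grip":[0,0,0],"slide":[[0.05,0,0],[0.1,0,0],[0.15,0,0]],"roll":[0,0,0]}' | grep -E "pos|force"
python3 -m crank '{"grip":[0,0,0],"slide":[[0.05,0,0],[0.1,0,0],[0.15,0,0]],"roll":[0,0,0]}' | grep -E "pos|force"
```

```text
clock: 20.5
position: [0.5755, -0.1215, 0.0508]
contact_force: [0.4, 0.4, 0.4]
position: [0.5758, -0.1215, 0.0507]
contact_force: [-4.6, 0.1, 2.6]
position: [0.5761, -0.1214, 0.0507]
contact_force: [-7.3, -1.3, 5.2]
```

```bash

python3 -m crank '{"grip":[0,0],"slide":[[0.05,0,0],[0.1,0,0]],"roll":[0,0]}' | grep -E "pos|force"
python3 -m crank '{"grip":[0,0],"slide":[[0.05,0,0],[0.1,0,0]],"roll":[0,0]}' | grep -E "pos|force"
```

```text
position: [0.5763, -0.1214, 0.0507]
contact_force: [-9.0, -1.4, 6.3]
position: [0.5765, -0.1214, 0.0507]
contact_force: [-10.7, -1.5, 8.7]
```

Stiff all the way to about 11 N, with no riding, so only the buffer is yielding. I'll back away, take a last numeric check and hand in.

```bash

python3 -m crank '{"grip":[0,0,0,0,0,0,0,0,0,0,0,0,0,0],"slide":[[-0.1,0,0],[-0.2,0,0],[-0.4,0,0],[-0.8,-0.1,0],[-2,-0.4,0],[-4,-0.8,1],[-7,-1,4],[-11,-1,8],[-15,-1,12],[-19,-1,15],[-23,-1,15],[-26,-1,15],[-26,-1,15],[-26,-1,15]],"roll":[0,0,0,0,0,0,0,0,0,0,0,0,0,0]}' | grep -E "clock|pos|force"
python3 - <<'E'
from h import *
snap('top','top7');snap('side','side7')
for n,(u,v,w,h) in(('top',(325,105,90,95)),('side',(325,170,150,120))):
    a,b=[cv2.imread(f'pics/{n}{k}.png')[v:v+h,u:u+w].astype(int) for k in(6,7)]
    d=abs(a-b).max(2);print(n,'diff px>25:',(d>25).sum(),np.argwhere(d>25)[:5].tolist())
for n in('top',):
    a,b=[cv2.imread(f'pics/{n}{k}.png').astype(int) for k in(0,7)]
    for r in((228,205,30,30),(438,178,32,32),(422,222,32,32)):
        u,v,w,h=r;print(r,(abs(a-b)[v:v+h,u:u+w].max(2)>25).sum())
print(manip.sign_off())
E
```

```text
clock: 22.9
position: [0.3203, -0.1316, 0.2011]
contact_force: [-0.3, 0.6, -0.5]
top diff px>25: 0 []
side diff px>25: 0 []
(228, 205, 30, 30) 0
(438, 178, 32, 32) 0
(422, 222, 32, 32) 98
the job is handed in; nothing more can be done
None
```

```bash
python3 - <<'E'
import cv2,numpy as np
a,b=[cv2.imread(f'pics/side{k}.png').astype(int) for k in(0,7)]
print((abs(a-b)[325:378,325:380].max(2)>25).sum())
a,b=[cv2.imread(f'pics/top{k}.png').astype(int) for k in(0,7)]
d=np.argwhere(abs(a-b)[222:254,422:454].max(2)>25)+[222,422];print(d.min(0),d.max(0))
E
```

```text
0
[245 422] [253 437]
```

The housing with the tall boss is in its nest and the gate is pushed shut. Everything I could check says it is latched, and I handed the job in at about 23 s.

- **Housing:** I set it down while the gate was still open. It touched the floor at the expected height, and the pictures show it level and centred in the ring. It had not moved after the gate was shut.
- **Gate:** Sampled at the end of each move, the push along the closing direction built to about 10 N. It then dropped to zero with a 4 mm jump, and rose stiffly against the buffer.
- **Latch check:** A second push met the gate in the same place and felt only stiff resistance up to about 11 N (about 14 N in total with friction). Pictures before and after that push are identical around the guard. I could not see the bolt or read the switch, so the latch is inferred from forces and position.
- **Gate angle:** The camera gave about 0.10 and the fingertip position about 0.075. They disagree slightly, and the camera value is just over the stated 0.09 limit, which I put down to measuring error.
- **Flat housings:** Two show no change in the top view. The third differs there in pixels at one edge of its patch, which I take to be the arm or its shadow. The side view shows no change for it.

I viewed 11 pictures, one over the budget, to check the latch corner.

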